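Hold the core pin centred in the casting mould

TASK

Take the core pin (the tool with the broad round collar under a plain wooden handle) out of the tool crate and lower its stem, upright, through the guide hole of the casting mould until the collar is about 1 cm above the guide plate. The pin must never touch the guide or the mould, so that the casting's wall comes out even: finish while still holding it there, still and centred in the hole, and leave the other tools in the crate and the ingot, lid and screwdriver on the bench where they are.

Things in the scene. Friction and masses are not known exactly. Their poses are not given: they have to be found in the camera images.
- core_pin: the core pin, loose, about 120 g, standing in one of the crate's holes. Steel stem of 10 mm diameter, 64 mm long, below a round steel collar of 32 mm diameter and 5 mm thickness, above it a plain upright cylindrical dark-wood handle of 22 mm diameter, 55 mm long (top 60 mm above the collar's underside). Origin: on the axis at the collar's underside, z up along the handle. It hangs by its collar on the crate's insert, with its stem loose in a 15 mm hole. Grip it by the handle.
- pin_tip (a point): the centre of the stem's lower end, on the pin's axis, 64 mm below the pin's origin
- mould: the casting mould, fixed to the bench in a new place and yaw (within 0.6 rad) each time: brass block 90 x 90 mm, 40 mm high, with a round cavity of 35 mm diameter straight under the guide hole, its floor 6 mm above the bench; over it, on four 22 mm posts, a dark steel guide plate 90 x 90 mm, 12 mm thick, top 74 mm above the bench, with four nuts 4 mm high at its corners. Origin: centre of its underside, z up.
- guide_mouth (a point): centre of the guide hole (24 mm diameter, upright, right through the 12 mm plate) at the guide plate's top face, 74 mm above the bench
- crate: the wooden tool crate, fixed, 164 mm (x) by 230 mm (y), rim 84 mm above the bench, in a new place and yaw (within 0.3 rad) each time; mould and crate may swap sides. Inside is a wooden insert, top 72 mm above the bench, with six 15 mm holes at x = -33, +33 mm and y = -66, 0, +66 mm in the crate's frame; five tools stand in them in any order, one hole is empty. Origin: centre of its underside, z up.
- punch: steel punch in the crate, square head 13 mm wide; its top is 44 mm above the insert. Origin: on its axis at the insert's top, z up. To be left in its hole
- ball_stem: steel stem in the crate with a 20 mm ball on top, top 44 mm above the insert. Origin: on its axis at the insert's top, z up. To be left in its hole
- scraper: scraper in the crate with a tapering wooden handle without a collar, 22 mm wide at the foot, 12 mm at the top, top 50 mm above the insert. Origin: on its axis at the insert's top, z up. To be left in its hole
- stake: small stake in the crate: a 30 mm round flat steel head on a thin neck, top 32 mm above the insert. Origin: on its axis at the insert's top, z up. To be left in its hole
- ingot: cast metal ingot 32 x 85 mm, 18 mm high, lying about 0.1 m from the mould. Origin: centre of its underside. To be left alone
- tankard_lid: round pewter tankard lid with a small knob, 76 mm diameter, 33 mm high, lying about 0.1 m from the mould. Origin: centre of its underside. To be left alone
- file_tool: screwdriver about 170 mm long, lying between crate and mould. To be left alone
Not all that is in view belongs to the job. Leave any turquoise or yellow look-alike of the core_pin alone.

How it is judged:
On the way, in this order (a step that is already met when the one before it is completed fails the run):
1. the core pin is lifted out of the crate, held by the gripper, its stem's end above the crate's rim (height (world z) of pin_tip above 0.088 m and contact force between the fingers and core_pin above 1 N), for 0.1 s.
2. the stem's end has gone down through the guide hole (horizontal distance between pin_tip and guide_mouth below 0.008 m and z of pin_tip in the frame of guide_mouth below -0.014 m and contact force between the fingers and core_pin above 1 N), for 0.1 s.
At the end, for the whole second after the job is handed in: pin held still (10 mm/s) and upright (0.08 rad), collar underside 4 to 16 mm above the guide plate, stem end and collar within 3.5 mm of the hole axis, touching neither guide nor mould; other tools within 15 mm and ingot, lid, screwdriver within 20 mm of their start (horizontal distance between each of pin_tip, core_pin and guide_mouth below 0.0035 m and z of core_pin in the frame of guide_mouth between 0.004 and 0.016 m and angle between core_pin's own z axis and vertical below 0.08 rad and contact force between the fingers and core_pin above 1 N and contact force between core_pin and mould below 0.1 N and linear speed of core_pin below 0.01 m/s and distance of each of punch, ball_stem, scraper, stake from where it was at the start of the episode below 0.015 m and distance of each of ingot, tankard_lid, file_tool from where it was at the start of the episode below 0.02 m); the arm keeps its last pose, push and grip.
It fails at once if the core pin touches the guide or the mould (over 0.3 N) (contact force between core_pin and mould above 0.3 N).
It fails at once if another tool in the crate is moved by over 15 mm (distance of any of punch, ball_stem, scraper, stake from where it was at the start of the episode above 0.015 m).
It fails at once if the ingot, tankard lid or screwdriver is moved by over 20 mm (distance of any of ingot, tankard_lid, file_tool from where it was at the start of the episode above 0.02 m).
It also fails if it takes over 48 s, if anything falls off the work surface, if the arm or the gripper's body presses on something with over 40 N, if the wrist force passes 120 N, or if a joint passes its speed limit or range.

ROBOT

A 6-joint arm with a two-finger parallel gripper is mounted at the origin on the work surface. World frame = base frame: x ahead of the robot, y to its left, z up, the work surface at z = 0. Lengths are in m, angles in rad, forces in N, time in s.
With the tool pointing down it reaches from about 0.275 to 0.85 m from the base axis. Payload 5.2 kg.
Tool frame: the origin (TCP) lies at the very end of the fingers, on their centre line; the grasp point (between the pads) lies 19 mm behind it (ctrl.hold_point_z is the distance from the TCP to the grasp point, in m); z points along the fingers, y is the line along which they close (so a half turn about z gives the same grasp; the last joint's range is limited). The gripper opens to 85 mm and grips with 20 to 120 N. Pads are 22 mm wide; open, the fingers measure 114 mm over their backs; the gripper's body (76 mm by 85 mm) begins 54 mm behind the grasp point. The pads swing forward as they close: fully open they stand 13 mm farther back than shut.
Start: joints at [-1.408, 0.259, 1.535, -0, 1.348, -0.203], TCP at [0.197, -0.514, 0.231] pointing down, gripper open.
Joint ranges: [-3.14, 3.14], [-0.91, 2.08], [0.19, 2.58], [-1.22, 4.36], [0.22, 2.71], [-3.12, 3.12]. Speed limits (rad/s): [2.57, 2.57, 3.14, 3.14, 3.14, 3.14].

INTERFACE

Orientations are given as a unit quaternion [x, y, z, w].
In Python, from cell import monitor, cams, close_job, spotter, ctrl gives the robot as it stands. The module is installed in compiled form; this text tells all that it offers.
- The arm moves only by the shell command python3 -m pendant 'ROWS'. ROWS is JSON, a list of rows, each a list of 5 numbers: the shift along the tool's x, y, z in cm, then the turn about the tool's z in rad, then the opening, from 0 (shut) to 1 (fully open). A call has 1 to 5 rows; each row shifts and turns the commanded pose from where the row before left it, along the tool's axes as they then stand; what a row does not reach is not made up. A row lasts 1/12 s, in which the tool goes at most 41.7 mm and 7.16 degrees, less where a joint would pass 70% of its speed; a pose out of reach is approached as far as the arm can. A call is refused whole if a number of a shift passes 4.17 or a number of a turn 0.125, either way. A call with a gripper value outside its range is refused whole. The fingers move at their own pace and stop on an object; the grip force is fixed at half the most. Time passes only in rows, so rows that do not move let the fingers close. It gives the time, the measured TCP pose, the force, the opening and the grip force at its end, in the units of the state.
- monitor.get_obs(): the state, without advancing time (a new reading comes with each control period).
- cams.capture(name): name is "scene" or "top" or "wrist"; returns the picture (400x640x3 uint8, blue, green, red); there is no depth.
- cams.camera_model(name): a dict with "fovy" (degrees; the focal length in pixels is half the picture's height over the tangent of half this angle, whatever the lens; pixels are square), "cx", "cy" (the principal point, pixels), "k1" (the pictures are not rectified: a ray, as slopes to the right and down, at radius r is drawn at 1 + k1 r^2 times it, then the intrinsics apply), "rvec" (rotation vector, rad) and "tvec" (3), from world to camera coordinates, as OpenCV has them. Camera axes: x right, y down, z forward; pixel columns grow to the right and rows downward; lengths in m; the calibration is good to about 2 mm. A picture is of the moment at which its call begins: read the wrist's pose just before it. camera_model takes no time and is no camera call; for the wrist camera it gives the pose at the moment of the call.
- close_job(): hands the job in; it is judged then, once.
Trained networks look in the newest picture that a camera, given by its name, has taken for a name from the list of things; names that differ only in an ending like _2 or _b are one class to them, and where a whole thing is asked for, a point or a joint stands for the part that bears it (a point fixed in the world has none). Each returns a list of dicts, best first, with "conf" (0 to 1); they miss things now and then, are a little off and sometimes report something else, mostly with a low value. They report only what shows in the picture. A call takes as long as a camera call. They do not tell look-alikes from the thing itself.
- spotter.regions_of(name, camera): "pixels" (400x640 bool, what is visible of it).
- spotter.place_of(name, camera): "centre" ([x, y, z] in m, in world coordinates, good to about 4 mm: a listed point, or the origin of a listed thing).
The state is a dict: "clock": time; "qpos": joint angles; "qvel": joint speeds; "effort": joint torques, N m; "position": TCP position; "eef_rot": TCP orientation; "wrist_force": force on the tool from outside, world axes, zero at the start; "moment": the same for the moment, N m; "opening": finger opening in m; "grip_force": force on a finger pad.
Only numpy, scipy, OpenCV 4.12 (cv2) and the standard library are available. Lean on these libraries where they do the work, as an engineer would, in place of code of your own. Each camera call takes 0.05 s, during which the arm holds its last target. There are 200 camera calls.

## Working session

There is one attempt and no reset: what is moved stays moved. The work goes in short steps, Python scripts to look and compute and a shell command to move; the robot and the scene stay as the last step left them, time stands still between calls to the robot, and variables do not carry over. Pictures are saved under pics/ and viewed, at most 10 in all, crops included, and the job is handed in when it is done.

```bash
mkdir -p pics
cat > h.py <<'E'
import numpy as np, cv2
from cell import monitor, cams, close_job, spotter, ctrl
from scipy.spatial.transform import Rotation as R
def K(m):
    f=200/np.tan(np.radians(m['fovy'])/2); return f
def proj(m,P):
    P=np.atleast_2d(P); c=P@cv2.Rodrigues(np.array(m['rvec'],float))[0].T+np.array(m['tvec']).ravel()
    s=c[:,:2]/c[:,2:]; r2=(s**2).sum(1,keepdims=True); s=s*(1+m['k1']*r2)
    return s*K(m)+[m['cx'],m['cy']]
def unproj(m,uv,z):
    "pixel -> world point at height z"
    uv=np.atleast_2d(uv).astype(float); d=(uv-[m['cx'],m['cy']])/K(m); s=d.copy()
    for _ in range(30): s=d/(1+m['k1']*(s**2).sum(1,keepdims=True))
    Rm=cv2.Rodrigues(np.array(m['rvec'],float))[0]; o=-Rm.T@np.array(m['tvec']).ravel()
    r=np.c_[s,np.ones(len(s))]@Rm
    return o+r*((z-o[2])/r[:,2])[:,None]
E
python3 - <<'E'
from h import *
o=monitor.get_obs(); print({k:np.round(v,3) for k,v in o.items()}, ctrl.hold_point_z)
for c in ['top','scene']:
    im=cams.capture(c); cv2.imwrite(f'pics/{c}0.png',im)
    for n in ['core_pin','guide_mouth','mould','crate','scraper','stake','ball_stem','punch','file_tool','ingot','tankard_lid']:
        try: print(c,n,[(np.round(d['centre'],3).tolist(),round(d['conf'],2)) for d in spotter.place_of(n,c)][:3])
        except Exception as e: print(n,e)
E
```

```text
{'clock': np.float64(0.0), 'qpos': array([-1.408,  0.259,  1.536,  0.   ,  1.348, -0.203]), 'qvel': array([-0.001, -0.001, -0.   , -0.001,  0.001,  0.   ]), 'effort': array([-0.0000e+00, -4.4603e+01, -2.9057e+01, -0.0000e+00,  1.2000e-02,
        0.0000e+00]), 'position': array([ 0.197, -0.513,  0.23 ]), 'eef_rot': array([ 0.983,  0.182,  0.   , -0.001]), 'wrist_force': array([-0.614, -0.033, -0.198]), 'moment': array([ 0.038,  0.015, -0.032]), 'grip_force': np.float64(0.0), 'opening': np.float64(0.085)} 0.0187
top core_pin [([0.381, 0.172, 0.067], 0.79), ([0.386, 0.235, 0.061], 0.63), ([0.497, 0.128, 0.07], 0.5)]
top guide_mouth [([0.489, -0.223, 0.078], 0.69)]
top mould [([0.487, -0.228, -0.004], 0.73)]
top crate [([0.527, 0.2, -0.0], 0.68)]
top scraper [([0.559, 0.206, 0.073], 0.45)]
top stake [([0.49, 0.2, 0.072], 0.43)]
top ball_stem [([0.55, 0.27, 0.067], 0.61)]
top punch [([0.486, 0.262, 0.072], 0.45)]
top file_tool [([0.531, -0.003, 0.0], 0.82), ([0.49, -0.228, -0.003], 0.4)]
top ingot [([0.583, -0.166, 0.0], 0.69)]
top tankard_lid [([0.387, -0.275, -0.002], 0.73)]
scene core_pin [([0.376, 0.171, 0.062], 0.94), ([0.385, 0.239, 0.063], 0.69), ([0.501, 0.131, 0.072], 0.58)]
scene guide_mouth [([0.491, -0.222, 0.072], 0.84)]
scene mould [([0.489, -0.218, -0.002], 0.95)]
scene crate [([0.524, 0.204, -0.002], 0.71)]
scene scraper [([0.558, 0.208, 0.071], 0.46)]
scene stake [([0.493, 0.201, 0.074], 0.62), ([0.577, -0.164, -0.004], 0.45)]
scene ball_stem [([0.552, 0.274, 0.07], 0.69)]
scene punch [([0.485, 0.26, 0.073], 0.59)]
scene file_tool [([0.532, 0.004, -0.002], 0.96)]
scene ingot [([0.577, -0.168, -0.003], 0.57)]
scene tankard_lid [([0.561, 0.208, 0.068], 0.69), ([0.388, -0.278, 0.0], 0.58), ([0.522, 0.203, -0.004], 0.25)]
```

View pics/top0.png

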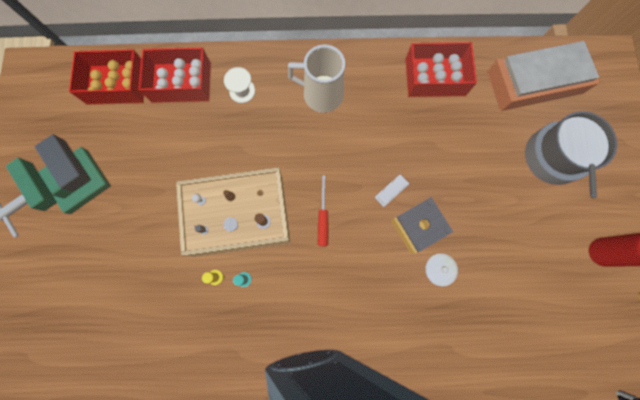

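View pics/scene0.png

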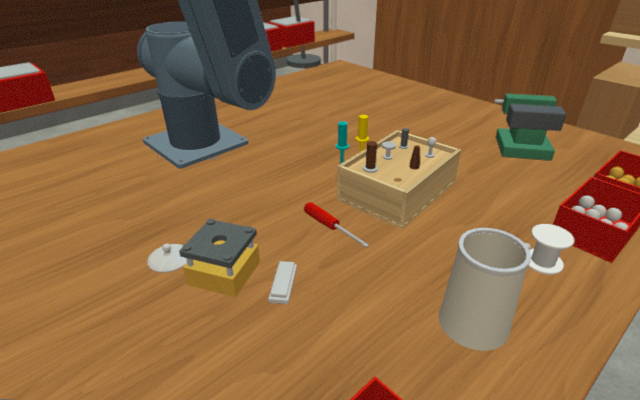

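Top view: the pin (brown handle with collar) stands at about (261,219), next to the empty hole at (260,193). The guide hole is at (424,225). The turquoise and yellow look-alikes stand outside the crate, at (242,280) and (212,277). I'll look over the mould first with the wrist camera.

```bash
cat >> h.py <<'E'
def tf(): 
    o=monitor.get_obs(); return np.array(o['position']),R.from_quat(o['eef_rot'])
def go(target,ang_y=None):
    "print shift in tool axes (cm) to bring TCP to target; turn to bring tool y to world angle ang_y"
    p,r=tf(); print('shift cm',np.round(r.inv().apply(np.array(target)-p)*100,2))
    y=r.apply([0,1,0]); a=np.arctan2(y[1],y[0]); print('y ang',round(a,3),'z',np.round(r.apply([0,0,1]),4))
    if ang_y is not None:
        d=(ang_y-a+np.pi/2)%np.pi-np.pi/2; print('turn',round(-d,3),'or',round(-d+np.pi*np.sign(d),3))
E
python3 - <<'E'
from h import *
m=cams.camera_model('wrist'); p,r=tf(); Rm=cv2.Rodrigues(np.array(m['rvec'],float))[0]
c=-Rm.T@np.array(m['tvec']).ravel(); print('cam in tool',r.inv().apply(c-p),'axes',np.round(r.as_matrix().T@Rm.T,3),{k:m[k] for k in('fovy','cx','cy','k1')})
print('tip in wrist px',proj(m,p+r.apply([[0,0,-.0187],[0,0,.03]])))
go([.49,-.222,.23])
t=np.array([[.4985,.1295],[.4915,.2005],[.5585,.207],[.551,.272],[.4855,.261]]); h=np.array([[-33,-66],[-33,0],[33,0],[33,66],[-33,66]])/1000
A=t-t.mean(0);B=h-h.mean(0); y=np.arctan2((B[:,0]*A[:,1]-B[:,1]*A[:,0]).sum(),(A*B).sum()); Q=np.array([[np.cos(y),-np.sin(y)],[np.sin(y),np.cos(y)]])
print('yaw',y,'fit',(h-h.mean(0))@Q.T+t.mean(0))
E
```

```text
cam in tool [ 0.06564098  0.0015414  -0.14227368] axes [[-0.001 -0.965 -0.261]
 [ 1.    -0.001 -0.   ]
 [-0.    -0.261  0.965]] {'fovy': 63.79410784326163, 'cx': 316.69601060645175, 'cy': 198.65738295744092, 'k1': -0.011750774860268464}
tip in wrist px [[313.20568602 272.04281988]
 [314.08939967 231.02755814]]
shift cm [ 37.81 -16.74   0.13]
y ang -1.205 z [-0. -0. -1.]
yaw 0.11272761159037743 fit [[0.49967669 0.13233297]
 [0.49225242 0.19791407]
 [0.55783351 0.20533835]
 [0.55040924 0.27091944]
 [0.48482814 0.26349517]]
```

```bash
python3 -m pendant '[[3.6,-1.6,0,0,1],[3.8,-1.7,0,0,1],[3.8,-1.7,0,0,1],[3.8,-1.7,0,0,1],[3.8,-1.7,0,0,1]]' ; python3 -m pendant '[[3.8,-1.7,0,0,1],[3.8,-1.7,0,0,1],[3.8,-1.7,0,0,1],[3.8,-1.7,0,0,1],[3.8,-1.6,0,0,1]]'; python3 -m pendant '[[0,0,0,0,1],[0,0,0,0,1],[0,0,0,0,1]]'
python3 - <<'E'
from h import *
p,r=tf(); print(p)
im=cams.capture('wrist'); cv2.imwrite('pics/w1.png',im); m=cams.camera_model('wrist')
print([(d['centre'],d['conf']) for d in spotter.place_of('guide_mouth','wrist')])
print(proj(m,[[.49,-.222,.074]]))
go([.4995,.131,.2],.113)
E
```

```text
clock: 1.62
position: [0.3432, -0.3666, 0.2314]
eef_rot: [0.983, 0.181, 0.0, 0.0]
wrist_force: [0.6, -0.7, 0.5]
opening: 0.0856
grip_force: 0.0
clock: 2.03
position: [0.4908, -0.2196, 0.2316]
eef_rot: [0.983, 0.182, 0.0, 0.0]
wrist_force: [0.8, -1.1, 0.6]
opening: 0.0851
grip_force: 0.0
clock: 2.28
position: [0.4895, -0.2214, 0.2311]
eef_rot: [0.983, 0.183, -0.0, 0.0]
wrist_force: [-0.3, -0.0, -1.2]
opening: 0.0859
grip_force: 0.0
[ 0.48952261 -0.22139054  0.23114773]
[([0.4864, -0.2218, 0.0712], 0.81)]
[[315.39493102 182.28778492]]
shift cm [ 13.59 -32.65   3.12]
y ang -1.206 z [-5.e-04 -3.e-04 -1.e+00]
turn -1.319 or 1.822
```

View pics/w1.png

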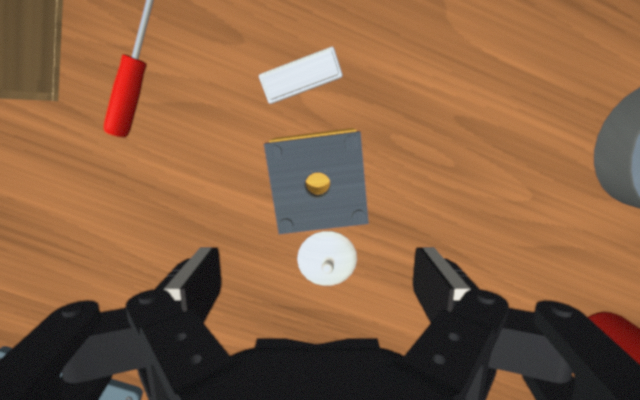

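The guide hole shows at about (317,184) in the plate, whose corners lie near (265,143), (358,132), (368,222) and (278,234). I'll refine the hole centre from the outlines.

Run:
```python
from h import *
m=cams.camera_model('wrist'); im=cv2.imread('pics/w1.png'); np.save('pics/m1.npy',m,allow_pickle=True)
c=cv2.resize(im[120:245,250:385],None,fx=5,fy=5,interpolation=cv2.INTER_CUBIC); cv2.imwrite('pics/c1.png',c)
hsv=cv2.cvtColor(im,cv2.COLOR_BGR2HSV)
b=(hsv[...,1]<120)&(im.max(2)<120); b=b.astype(np.uint8)
n,l,s,ce=cv2.connectedComponentsWithStats(b); i=l[160,300]; M=(l==i).astype(np.uint8); print(s[i])
cs,h=cv2.findContours(M,cv2.RETR_CCOMP,cv2.CHAIN_APPROX_NONE)
for k,x in enumerate(cs):
    if h[0][k][3]>=0 and len(x)>20: print('hole',cv2.fitEllipse(x), cv2.boundingRect(x), unproj(m,[cv2.fitEllipse(x)[0]],.074))
out=max(cs,key=len); W=unproj(m,out.reshape(-1,2),.074)[:,:2]
rect=cv2.minAreaRect((W*1e4).astype(np.float32)); print('plate',np.array(rect[0])/1e4,np.array(rect[1])/10,rect[2])
```

```text
[ 265  131  103  103 8044]
hole ((317.52044677734375, 182.62623596191406), (23.85399627685547, 26.005783081054688), 91.49976348876953) (304, 171, 28, 25) [[ 0.49020985 -0.22441444  0.074     ]]
plate [ 0.48869136 -0.22493889] [89.64420776 88.92141724] 28.011802673339844
```

View pics/c1.png

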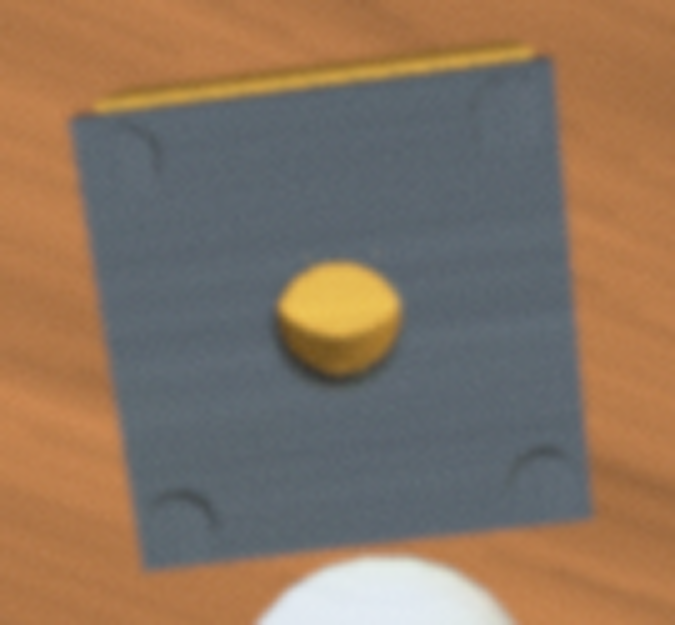

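Crop: the hole centre is at about (317.5,183) and the plate centre agrees, so the guide is at roughly (0.489, -0.2247). Now I'll go to the crate.

```bash
python3 -m pendant '[[1.5,-3.6,0,0,1],[1.5,-3.6,0,0,1],[1.5,-3.6,0,0,1],[1.5,-3.6,0,0,1],[1.5,-3.6,0,0,1]]' >/dev/null; python3 -m pendant '[[1.5,-3.6,0,0,1],[1.5,-3.6,0,0,1],[1.5,-3.6,0,0,1],[1.5,-3.6,0,0,1],[0,0,0,-0.12,1]]' >/dev/null; python3 -m pendant '[[0,0,0,-0.12,1],[0,0,0,-0.12,1],[0,0,0,-0.12,1],[0,0,0,-0.12,1],[0,0,0,-0.12,1]]' >/dev/null; python3 -m pendant '[[0,0,0,-0.12,1],[0,0,0,-0.12,1],[0,0,0,-0.12,1],[0,0,0,-0.12,1],[0,0,0,-0.12,0.8]]' >/dev/null; python3 -m pendant '[[0,0,0,0,0.8],[0,0,0,0,0.8],[0,0,0,0,0.8]]'
python3 - <<'E'
from h import *
p,r=tf(); print(p)
im=cams.capture('wrist'); cv2.imwrite('pics/w2.png',im); m=cams.camera_model('wrist'); np.save('pics/m2.npy',m,allow_pickle=True)
print([(d['centre'],d['conf']) for d in spotter.place_of('core_pin','wrist')])
for d in spotter.regions_of('core_pin','wrist'): print(d['conf'],d['pixels'].sum(),np.argwhere(d['pixels']).mean(0)[::-1])
print('expected base/top px',proj(m,[[.499,.131,.072],[.499,.131,.132]]))
go([.499,.131,.2],.113)
E
```

```text
clock: 4.3
position: [0.4999, 0.1284, 0.2314]
eef_rot: [0.667, 0.745, 0.0, 0.0]
wrist_force: [0.0, -0.5, -0.6]
opening: 0.0685
grip_force: 0.0
[0.49994306 0.12837401 0.23138391]
[([0.383, 0.2324, 0.0627], 0.98), ([0.5039, 0.1292, 0.0704], 0.9), ([0.3801, 0.1754, 0.0635], 0.88)]
0.74 1125 [318.25422222 184.464     ]
0.67 2006 [189.32851446  42.38584247]
0.66 1732 [182.30311778 119.37644342]
expected base/top px [[315.88213215 178.84986881]
 [315.66908976 194.38550902]]
shift cm [ 0.21 -0.06  3.13]
y ang 0.113 z [ 0.  0. -1.]
turn -0.0 or 3.141
```

View pics/w2.png

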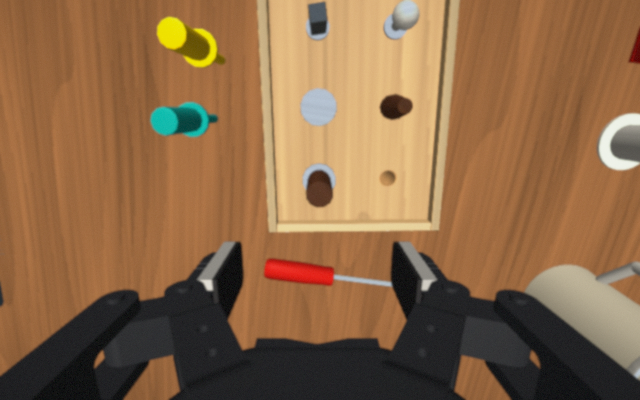

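The pin sits at (319,182): collar at about (318,180), handle top at about (319,190). The finger gap is aligned with it, and the look-alikes are clear to the left.

Run:
```python
from h import *
m=np.load('pics/m2.npy',allow_pickle=True).item(); im=cv2.imread('pics/w2.png')
b=((im.max(2)<105)).astype(np.uint8); n,l,s,c=cv2.connectedComponentsWithStats(b[150:220,285:350])
for i in range(1,n):
    if s[i][4]>100: print(s[i],c[i]+[285,150])
# synthetic fit: silhouette of handle cylinder (z .077-.132, r 11mm)
k=l[188-150,319-285]; M=np.zeros((400,640),np.uint8); M[150:220,285:350]=(l==k)
a=np.linspace(0,2*np.pi,60)
from scipy.optimize import minimize
def cost(x):
    P=np.vstack([np.c_[x[0]+.011*np.cos(a),x[1]+.011*np.sin(a),np.full(60,z)] for z in(.077,.132)])
    q=proj(m,P).astype(np.float32); h=cv2.convexHull(q); I=np.zeros((400*8,640*8),np.uint8)[:1,:1]
    I=np.zeros((70*8,65*8),np.uint8); cv2.fillConvexPoly(I,np.round((h-[285,150]+.5)*8).astype(int),1)
    return np.abs(cv2.resize(I.astype(np.float32),(65,70),interpolation=cv2.INTER_AREA)-M[150:220,285:350]).sum()
r=minimize(cost,[.5,.13],method='Nelder-Mead',options=dict(initial_simplex=[[.5,.13],[.505,.13],[.5,.135]])); print(r.x,r.fun,M.sum())
go([r.x[0],r.x[1],.0925],.113)
```

```text
[ 22  21  25  35 730] [318.89863014 188.29863014]
[0.50132072 0.13269058] 163.359375 730
shift cm [ 0.35  0.19 13.88]
y ang 0.113 z [ 0.  0. -1.]
turn -0.0 or 3.141
```

```bash
python3 -m pendant '[[0.35,0.15,3,0,0.8],[0,0,3.5,0,0.8],[0,0,3.5,0,0.8],[0,0,2.5,0,0.8],[0,0,1.5,0,0.8]]' ; python3 -m pendant '[[0,0,0,0,0.8],[0,0,0,0,0.5],[0,0,0,0,0],[0,0,0,0,0],[0,0,0,0,0]]';python3 -m pendant '[[0,0,0,0,0],[0,0,0,0,0],[0,0,0,0,0],[0,0,0,0,0],[0,0,0,0,0]]'
python3 - <<'E'
from h import *
im=cams.capture('wrist'); cv2.imwrite('pics/w3.png',im)
E
```

```text
clock: 4.87
position: [0.4989, 0.1329, 0.0882]
eef_rot: [0.666, 0.746, -0.002, -0.002]
wrist_force: [-0.9, -0.6, 0.2]
opening: 0.0685
grip_force: 0.0
clock: 5.28
position: [0.502, 0.1331, 0.0929]
eef_rot: [0.665, 0.747, 0.001, 0.001]
wrist_force: [-1.9, -0.1, 15.1]
opening: 0.0211
grip_force: 59.6
clock: 5.7
position: [0.5021, 0.1331, 0.093]
eef_rot: [0.665, 0.747, 0.001, 0.001]
wrist_force: [-0.4, -0.0, 6.6]
opening: 0.0208
grip_force: 58.4
```

View pics/w3.png

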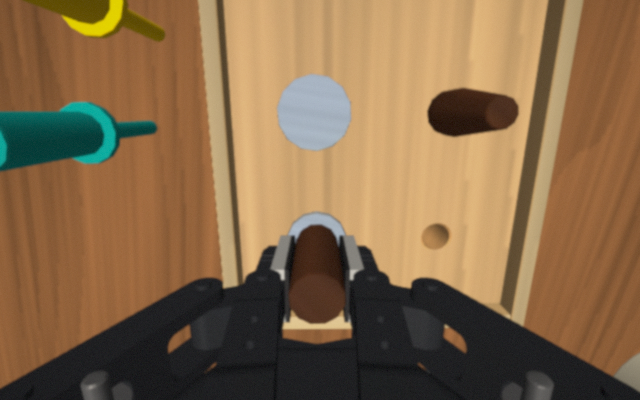

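Gripped: the handle is between the pads at (317,270). Lifting straight up.

```bash
python3 -m pendant '[[0,0,-1,0,0],[0,0,-1.5,0,0],[0,0,-2,0,0],[0,0,-2.5,0,0],[0,0,-2.5,0,0]]' ; python3 -m pendant '[[0,0,-2.5,0,0],[0,0,-1.5,0,0],[0,0,-0.5,0,0],[0,0,0,0,0],[0,0,0,0,0]]'
python3 - <<'E'
from h import *
p,r=tf(); print(p); m=cams.camera_model('wrist')
im=cams.capture('wrist'); cv2.imwrite('pics/w4.png',im)
print([(d['centre'],d['conf']) for n in ('core_pin','pin_tip') for d in spotter.place_of(n,'wrist')])
go([.489,-.2247,p[2]])
E
```

```text
clock: 6.17
position: [0.5002, 0.133, 0.1876]
eef_rot: [0.665, 0.747, -0.0, -0.0]
wrist_force: [0.3, 0.0, -1.6]
opening: 0.0206
grip_force: 58.6
clock: 6.58
position: [0.5004, 0.133, 0.2309]
eef_rot: [0.665, 0.747, -0.0, -0.0]
wrist_force: [-0.4, -0.2, -1.5]
opening: 0.0204
grip_force: 58.6
[0.50040959 0.13296563 0.23086256]
[([0.3774, 0.1759, 0.0649], 0.97), ([0.3821, 0.2344, 0.0627], 0.96), ([0.5015, 0.1333, 0.2113], 0.84), ([0.4997, 0.1338, 0.1455], 0.94), ([0.3779, 0.1782, 0.0034], 0.86), ([0.3822, 0.2395, 0.0015], 0.62)]
shift cm [-35.4  -5.2  -0.1]
y ang 0.115 z [-3.e-03 -1.e-04 -1.e+00]
```

View pics/w4.png

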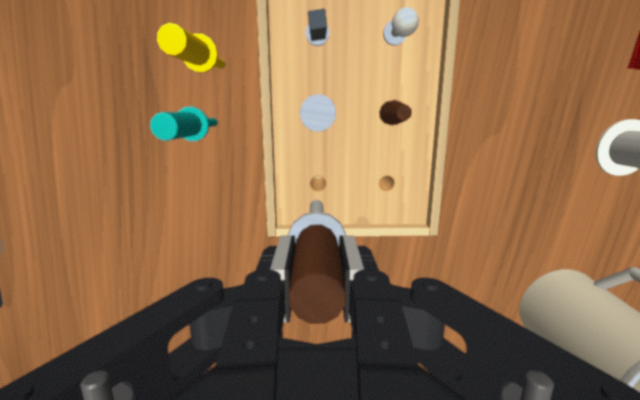

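The pin is out, with stem tip at (316,207) just below the collar at (316,220) and the hole it came from empty at (317,183). I'll carry it over to the mould.

```bash
python3 -m pendant '[[-2,-0.3,0,0,0],[-3.4,-0.5,0,0,0],[-3.4,-0.5,0,0,0],[-3.4,-0.5,0,0,0],[-3.4,-0.5,0,0,0]]' >/dev/null; python3 -m pendant '[[-3.4,-0.5,0,0,0],[-3.4,-0.5,0,0,0],[-3.4,-0.5,0,0,0],[-3.4,-0.5,0,0,0],[-3,-0.5,0,0,0]]' >/dev/null; python3 -m pendant '[[-2,-0.3,0,0,0],[-1.2,-0.2,0,0,0],[0,0,0,0,0],[0,0,0,0,0],[0,0,0,0,0]]'
cat > look.py <<'E'
from h import *
import sys
t=sys.argv[1]; p,r=tf(); print('tcp',np.round(p,4))
for c in ['wrist','scene','top']:
    im=cams.capture(c); m=cams.camera_model(c); cv2.imwrite(f'pics/{t}_{c}.png',im); np.save(f'pics/{t}_{c}.npy',m)
    for n in ['guide_mouth','core_pin','pin_tip']:
        print(c,n,[(np.round(d['centre'],4).tolist(),round(d['conf'],2)) for d in spotter.place_of(n,c) if d['centre'][1]<0])
go([.489,-.2247,p[2]])
S=[cv2.imread(f'pics/{t}_wrist.png')[110:330,210:430],cv2.imread(f'pics/{t}_scene.png')[140:300,140:300]]
cv2.imwrite(f'pics/{t}.png',np.hstack([cv2.resize(x,(400,400),interpolation=cv2.INTER_CUBIC) for x in S]))
E
python3 look.py a
```

```text
clock: 7.98
position: [0.4887, -0.2234, 0.2308]
eef_rot: [0.665, 0.747, 0.0, -0.001]
wrist_force: [-0.1, -0.3, -1.4]
opening: 0.0205
grip_force: 58.7
tcp [ 0.4887 -0.2234  0.2308]
wrist guide_mouth [([0.4858, -0.2232, 0.0745], 0.73)]
wrist core_pin [([0.4896, -0.2254, 0.2096], 0.83)]
wrist pin_tip [([0.4886, -0.2213, 0.1436], 0.68)]
scene guide_mouth [([0.4942, -0.2204, 0.073], 0.64)]
scene core_pin [([0.4894, -0.2257, 0.2087], 0.87), ([0.4868, -0.2187, -0.0003], 0.66)]
scene pin_tip [([0.4905, -0.2251, 0.1505], 0.95)]
top guide_mouth [([0.4859, -0.2247, 0.0774], 0.64)]
top core_pin [([0.4908, -0.2235, 0.2094], 0.83)]
top pin_tip [([0.4858, -0.2243, 0.1531], 0.53)]
shift cm [-0.    0.01  0.06]
y ang 0.115 z [ 1.e-04 -0.e+00 -1.e+00]
```

View pics/a.png

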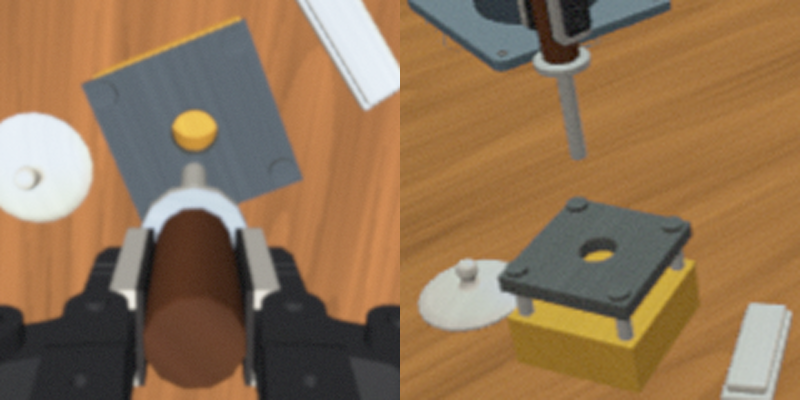

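Left: in the wrist view the stem tip is at (195,168) and the hole at (194,130), in line. Right: the scene view shows the pin above the plate, tip at (577,155) and hole at (598,248). I'll lower the tip to just above the plate and measure there.

```bash
python3 -m pendant '[[0,0,1.5,0,0],[0,0,2,0,0],[0,0,1,0,0],[0,0,0.5,0,0],[0,0,0,0,0]]' >/dev/null; python3 -m pendant '[[0,0,0,0,0],[0,0,0,0,0],[0,0,0,0,0]]'
python3 look.py b
```

```text
clock: 9.25
position: [0.4894, -0.2252, 0.1823]
eef_rot: [0.665, 0.747, 0.0, 0.001]
wrist_force: [0.1, 0.1, -0.6]
opening: 0.021
grip_force: 58.7
tcp [ 0.4894 -0.2252  0.1823]
wrist guide_mouth [([0.4849, -0.222, 0.0728], 0.8)]
wrist core_pin [([0.4899, -0.2315, 0.163], 0.57)]
wrist pin_tip [([0.4898, -0.2275, 0.0946], 0.83)]
scene guide_mouth [([0.4854, -0.2186, -0.0024], 0.67)]
scene core_pin [([0.4906, -0.2249, 0.1609], 0.86)]
scene pin_tip [([0.4916, -0.2267, 0.1007], 0.63)]
top guide_mouth [([0.4901, -0.2236, 0.0766], 0.75)]
top core_pin [([0.4865, -0.226, 0.0776], 0.67), ([0.4846, -0.2241, 0.1622], 0.62), ([0.4882, -0.2226, 0.1004], 0.28)]
top pin_tip [([0.4879, -0.2224, 0.1002], 0.48)]
shift cm [ 0.    0.01 -0.1 ]
y ang 0.115 z [-0.  0. -1.]
```

View pics/b.png

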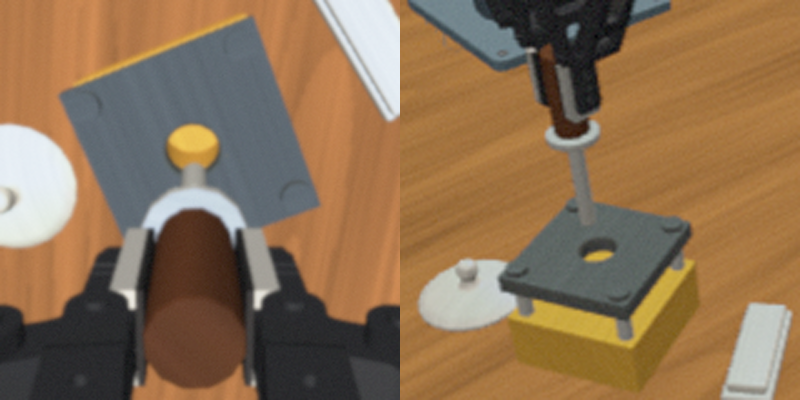

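Wrist crop: the stem runs into the lower edge of the yellow hole at (193,165), hole centre (193,148). Scene crop: tip at (588,222), hole at (598,252). I'll compute the offset from the stem centrelines and the hole rims in both cameras.

```bash
cat > meas.py <<'E'
from h import *
from scipy.optimize import least_squares
import sys
t=sys.argv[1]; ztcp=float(sys.argv[2]); zo=ztcp-.021
D={}
for c in ['wrist','scene']:
    im=cv2.imread(f'pics/{t}_{c}.png'); m=np.load(f'pics/{t}_{c}.npy',allow_pickle=True).item()
    hsv=cv2.cvtColor(im,cv2.COLOR_BGR2HSV).astype(int); H,S,V=hsv[...,0],hsv[...,1],hsv[...,2]
    g=proj(m,[[.489,-.2247,.074]])[0]; 
    # yellow blob in the hole
    y=((S>120)&(V>70)).astype(np.uint8); n,l,s,ce=cv2.connectedComponentsWithStats(y)
    k=[i for i in range(1,n) if s[i][4]>20 and s[i][4]<2500 and np.hypot(*(ce[i]-g))<14]
    if k:
        k=k[0]; M=(l==k).astype(np.uint8); B=cv2.findContours(M,cv2.RETR_EXTERNAL,cv2.CHAIN_APPROX_NONE)[0][0].reshape(-1,2).astype(float)
        v=B[:,1]; mid=(v.min()+v.max())/2
        cen=B.mean(0); Bo=B+.5*(B-cen)/np.linalg.norm(B-cen,axis=1,keepdims=True)
        sel=(v<mid) if c=='wrist' else (v>mid-1)
        W=unproj(m,Bo[sel],.074)[:,:2]
        f=least_squares(lambda x:np.hypot(*(W-x).T)-.012,W.mean(0),loss='soft_l1',f_scale=.0005).x
        W2=least_squares(lambda x:np.hypot(*(W-x[:2]).T)-x[2],[*f,.012]).x
        print(c,'blob',s[k],'hole fit',np.round(f,4),'free r',np.round(W2,4)); hole=f
    # stem centreline
    tip,col=proj(m,[[.489,-.2247,zo-.064]])[0],proj(m,[[.489,-.2247,zo]])[0]
    P=[]
    for a in np.linspace(.15,.95,25):
        q=col+(tip-col)*a; row=int(round(q[1])); xs=np.arange(int(q[0])-14,int(q[0])+15)
        ok=(S[row,xs]<75)&(V[row,xs]>118)
        n2,l2,s2,c2=cv2.connectedComponentsWithStats(ok[None].astype(np.uint8))
        j=[i for i in range(1,n2) if abs(c2[i][0]-14)<8 and s2[i][4]>3]
        if j: j=max(j,key=lambda i:s2[i][4]); P.append([c2[j][0]+xs[0],row,s2[j][4]])
    P=np.unique(np.array(P),axis=0); print(c,'stem px',P.tolist() if '-v' in sys.argv else len(P), 'pred col/tip',np.round([col,tip],1).tolist())
    D[c]=(m,P)
np.save(f'pics/{t}_D.npy',D)
E
python3 meas.py b .1823 -v
```

```text
wrist blob [302 179  28  23 524] hole fit [ 0.4885 -0.2238] free r [ 0.4885 -0.2237  0.0119]
wrist stem px [[315.0, 214.0, 29.0], [315.0, 215.0, 29.0], [315.0, 216.0, 29.0], [315.0, 217.0, 29.0], [315.0, 218.0, 29.0], [315.0, 219.0, 29.0], [315.0, 220.0, 29.0], [315.0, 222.0, 29.0], [315.0, 223.0, 29.0], [315.0, 224.0, 29.0], [315.5, 212.0, 24.0], [315.5, 213.0, 28.0], [316.0, 203.0, 13.0], [316.0, 204.0, 13.0], [316.0, 206.0, 13.0], [316.0, 207.0, 13.0], [316.0, 208.0, 13.0], [316.0, 209.0, 13.0], [316.0, 210.0, 13.0], [316.0, 211.0, 15.0]] pred col/tip [[315.8, 233.8], [315.9, 201.8]]
scene blob [214 240  11   4  34] hole fit [ 0.4912 -0.2203] free r [ 0.4959 -0.2241  0.0072]
scene stem px [[205.0, 199.0, 9.0], [208.5, 201.0, 4.0], [209.5, 206.0, 4.0], [210.5, 211.0, 4.0], [211.5, 215.0, 4.0]] pred col/tip [[208.5, 193.9], [214.6, 227.8]]
```

Run:
```python
from h import *
D=lambda c:(cv2.imread(f'pics/b_{c}.png'),np.load(f'pics/b_{c}.npy',allow_pickle=True).item())
w,mw=D('wrist'); s,ms=D('scene')
print('wrist col 312-320 (B,G,R) v=198..236'); 
for v in range(196,236): print(v,w[v,314:319].mean(0).round().astype(int).tolist(),end=' ')
print('\ncollar arc rows: G at u=316+-k');
z0=.161
for name,y in [('tipfront',-.2247+.005),('tipback',-.2247-.005)]: print(name,proj(mw,[[.489,y,z0-.064]]))
print('collar front',proj(mw,[[.489,-.2247+.016,z0],[.489,-.2247+.016,z0+.005]]))
print('scene R rows');
for v in (202,206,210,214,218,222,226,230,234): print(v,s[v,202:224,2].tolist())
print('hole scene B,R');
for v in range(231,249): print(v,s[v,206:234,2].tolist())
print('hole pred', proj(ms,[[.4885,-.2238,.074],[.5005,-.2238,.074],[.4765,-.2238,.074],[.4885,-.2118,.074],[.4885,-.2358,.074]]))
```

```text
wrist col 312-320 (B,G,R) v=198..236
196 [59, 149, 204] 197 [62, 149, 204] 198 [73, 150, 201] 199 [102, 154, 191] 200 [133, 159, 177] 201 [150, 162, 168] 202 [154, 162, 166] 203 [154, 163, 165] 204 [156, 163, 166] 205 [155, 163, 166] 206 [155, 163, 166] 207 [156, 164, 165] 208 [155, 163, 165] 209 [156, 165, 166] 210 [158, 167, 168] 211 [164, 173, 174] 212 [172, 177, 178] 213 [193, 192, 187] 214 [217, 207, 198] 215 [226, 217, 204] 216 [228, 219, 205] 217 [228, 219, 205] 218 [228, 219, 205] 219 [227, 217, 203] 220 [226, 216, 202] 221 [226, 216, 202] 222 [225, 213, 201] 223 [210, 198, 188] 224 [155, 150, 150] 225 [89, 92, 109] 226 [45, 59, 88] 227 [31, 50, 84] 228 [31, 50, 84] 229 [28, 48, 83] 230 [30, 50, 83] 231 [33, 51, 84] 232 [33, 49, 84] 233 [33, 50, 84] 234 [31, 50, 83] 235 [30, 50, 83] 
collar arc rows: G at u=316+-k
tipfront [[316.71546362 195.17716932]]
tipback [[315.17769939 208.18904184]]
collar front [[319.18552721 205.53559615]
 [319.26645821 208.27561906]]
scene R rows
202 [160, 163, 163, 162, 160, 139, 123, 120, 120, 116, 107, 124, 151, 165, 163, 163, 159, 161, 160, 163,
[... 2506 characters left out ...]
, 156, 148, 140, 126, 107, 92, 92, 90, 93, 92, 92, 96, 94, 91, 92, 89]
245 [94, 93, 93, 98, 94, 93, 92, 89, 98, 102, 105, 103, 107, 92, 90, 95, 94, 98, 92, 93, 96, 93, 96, 92, 92, 91, 89, 91]
246 [93, 89, 95, 95, 93, 94, 92, 92, 92, 94, 91, 92, 92, 92, 93, 97, 98, 91, 96, 94, 98, 94, 91, 96, 93, 91, 93, 93]
247 [96, 98, 103, 95, 96, 90, 91, 89, 91, 96, 94, 92, 95, 95, 94, 96, 92, 93, 90, 92, 90, 94, 95, 92, 93, 94, 89, 93]
248 [100, 91, 95, 95, 93, 92, 91, 90, 95, 94, 92, 93, 92, 97, 95, 92, 89, 92, 89, 89, 93, 93, 92, 93, 93, 95, 92, 88]
hole pred [[216.91332792 238.86798932]
 [220.95516292 242.26100332]
 [212.95231878 235.54354337]
 [223.27880026 235.69952499]
 [210.41871737 242.10051838]]
```

Both cameras agree: the pin sits about 3.7 mm too far back along tool x and about 0.5 mm along tool y, and it is upright to within about 0.02 rad. I'll correct that and check again.

```bash
python3 -m pendant '[[0.37,-0.05,0,0,0],[0,0,0,0,0],[0,0,0,0,0],[0,0,0,0,0],[0,0,0,0,0]]'
python3 look.py c | grep -v top; python3 meas.py c .1823 | head -3
python3 - <<'E'
from h import *
D=lambda c:(cv2.imread(f'pics/c_{c}.png'),np.load(f'pics/c_{c}.npy',allow_pickle=True).item())
w,mw=D('wrist'); s,ms=D('scene')
print('wrist B col'); print([(v,int(w[v,314:319,0].mean())) for v in range(180,228)])
for v in (204,207): print('wrist row B',v,w[v,300:332,0].tolist())
for v in (202,206,210,214,218,222,226): print(v,s[v,202:226,2].tolist())
E
```

```text
clock: 10.27
position: [0.488, -0.2211, 0.1813]
eef_rot: [0.665, 0.747, -0.0, 0.0]
wrist_force: [-0.2, -0.6, -0.4]
opening: 0.0205
grip_force: 58.7
tcp [ 0.488  -0.2211  0.1813]
wrist guide_mouth [([0.4879, -0.2215, 0.0725], 0.83)]
wrist core_pin [([0.4909, -0.2212, 0.1619], 0.71)]
wrist pin_tip [([0.4872, -0.22, 0.0971], 0.76), ([0.5832, -0.1656, -0.0011], 0.58)]
scene guide_mouth [([0.4909, -0.2196, 0.0719], 0.57)]
scene core_pin [([0.4895, -0.2242, 0.1623], 0.82)]
scene pin_tip [([0.4882, -0.2236, 0.1009], 0.86)]
shift cm [-0.37  0.06 -0.  ]
y ang 0.115 z [ 0. -0. -1.]
wrist blob [303 184  29  23 449] hole fit [ 0.4886 -0.2237] free r [ 0.4886 -0.2232  0.0115]
wrist stem px 14 pred col/tip [[317.5, 241.5], [317.3, 207.6]]
scene blob [214 240  11   4  33] hole fit [ 0.4913 -0.2201] free r [ 0.4967 -0.2248  0.0065]
wrist B col
[(180, 116), (181, 114), (182, 108), (183, 96), (184, 87), (185, 87), (186, 86), (187, 87), (188, 87), (189, 87), (190, 87), (191, 88), (192, 86), (193, 87), (194, 87), (195, 88), (196, 86), (197, 82), (198, 80), (199, 102), (200, 134), (201, 150), (202, 154),
[... 776 characters left out ...]
0, 161, 161, 155, 137, 123, 120, 116, 113, 110, 135, 160, 165, 166, 165, 167, 164, 163, 165, 168]
210 [163, 163, 169, 164, 166, 163, 163, 161, 149, 130, 121, 121, 116, 114, 115, 150, 166, 169, 168, 166, 167, 165, 163, 164]
214 [159, 159, 158, 158, 162, 163, 166, 166, 166, 144, 126, 119, 117, 114, 110, 124, 156, 163, 164, 161, 166, 162, 163, 163]
218 [164, 165, 161, 164, 161, 160, 164, 152, 141, 134, 125, 122, 122, 119, 108, 111, 138, 162, 169, 168, 170, 166, 166, 165]
222 [164, 163, 163, 144, 108, 87, 89, 93, 96, 95, 101, 113, 120, 122, 116, 113, 108, 104, 97, 98, 106, 112, 115, 120]
226 [123, 94, 93, 94, 96, 95, 93, 96, 94, 94, 92, 110, 124, 119, 120, 111, 113, 113, 108, 99, 98, 97, 95, 91]
```

The stem is now centred to about 0.5 mm in both views. I'll lower it gently in two stages and check in between.

```bash
python3 -m pendant '[[0,0,0.4,0,0],[0,0,0.8,0,0],[0,0,0.8,0,0],[0,0,0.8,0,0],[0,0,0.8,0,0]]'; python3 -m pendant '[[0,0,0.4,0,0],[0,0,0,0,0],[0,0,0,0,0],[0,0,0,0,0],[0,0,0,0,0]]'
python3 look.py d | grep -v top; python3 meas.py d .142 | head -3
python3 - <<'E'
from h import *
D=lambda c:(cv2.imread(f'pics/d_{c}.png'),np.load(f'pics/d_{c}.npy',allow_pickle=True).item())
w,mw=D('wrist'); s,ms=D('scene')
for v in (202,204,206,208): print('wrist row B',v,w[v,296:338,0].tolist())
print('wrist B col'); print([(v,int(w[v,314:319,0].mean())) for v in range(180,228)])
for v in (218,222,226,230,234,236,238,240,242,244): print(v,s[v,204:232,2].tolist())
E
```

```text
clock: 11.28
position: [0.4876, -0.2209, 0.144]
eef_rot: [0.665, 0.747, -0.0, -0.001]
wrist_force: [0.1, -0.5, -1.1]
opening: 0.0204
grip_force: 58.7
clock: 11.7
position: [0.4883, -0.2214, 0.1418]
eef_rot: [0.665, 0.747, 0.0, 0.001]
wrist_force: [0.1, 0.8, -0.3]
opening: 0.0205
grip_force: 58.7
tcp [ 0.4883 -0.2214  0.1418]
wrist guide_mouth [([0.4867, -0.2226, 0.0736], 0.97)]
wrist core_pin [([0.491, -0.2247, 0.121], 0.59)]
wrist pin_tip [([0.4875, -0.2228, 0.0563], 0.72)]
scene guide_mouth [([0.4896, -0.2203, 0.0767], 0.88)]
scene core_pin [([0.4924, -0.2213, 0.1206], 0.88)]
scene pin_tip [([0.4919, -0.2237, 0.0588], 0.69)]
shift cm [-0.37  0.06 -0.05]
y ang 0.115 z [-0.  0. -1.]
wrist blob [300 196  34  18 290] hole fit [ 0.4887 -0.2241] free r [ 0.4888 -0.2254  0.0127]
wrist stem px 15 pred col/tip [[317.0, 240.5], [316.9, 206.9]]
scene stem px 1 pred col/tip [[212.4, 215.7], [218.0, 247.3]]
wrist row B 202 [116, 115, 111, 113, 109, 100, 88, 84, 81, 84, 86, 88, 91, 93, 103, 116, 135, 145, 151, 154, 154, 153, 150, 143, 135, 123, 105, 94, 88, 86, 88, 87, 87, 83, 84, 90, 102, 108, 
[... 1798 characters left out ...]
108, 123, 118, 118, 114, 112, 102, 87, 89, 95, 94, 91, 94, 90, 95, 94, 93]
236 [94, 94, 96, 93, 95, 89, 94, 97, 93, 94, 82, 111, 124, 124, 117, 115, 108, 97, 83, 63, 66, 72, 87, 93, 95, 95, 95, 91]
238 [92, 93, 92, 95, 93, 93, 97, 94, 81, 63, 54, 84, 112, 120, 121, 118, 111, 105, 86, 64, 63, 51, 72, 90, 95, 94, 91, 95]
240 [95, 91, 91, 95, 94, 94, 96, 86, 60, 55, 51, 67, 104, 124, 123, 117, 111, 112, 130, 129, 104, 74, 87, 98, 92, 91, 96, 97]
242 [94, 94, 95, 94, 97, 92, 93, 88, 65, 71, 125, 183, 175, 135, 122, 120, 113, 119, 156, 176, 150, 109, 94, 95, 93, 90, 93, 93]
244 [90, 97, 93, 92, 96, 95, 97, 103, 97, 105, 140, 153, 136, 113, 106, 99, 101, 91, 94, 93, 96, 92, 90, 93, 92, 92, 93, 92]
```

The stem is inside the hole and centred: wrist stem at 316.0 against hole 316.3 px, scene 218.4 against 218.6 px. I'll finish the descent.

```bash
python3 -m pendant '[[0,0,0.4,0,0],[0,0,0.8,0,0],[0,0,0.8,0,0],[0,0,0.8,0,0],[0,0,0.6,0,0]]'; python3 -m pendant '[[0,0,0.3,0,0],[0,0,0,0,0],[0,0,0,0,0],[0,0,0,0,0],[0,0,0,0,0]]'
python3 look.py e
python3 - <<'E'
from h import *
s=cv2.imread('pics/e_scene.png'); ms=np.load('pics/e_scene.npy',allow_pickle=True).item()
for v in range(222,246,2): print(v,s[v,202:238,2].tolist())
print(proj(ms,[[.4926,-.2232,z] for z in(.074,.084,.089)]))
E
```

```text
clock: 12.72
position: [0.4873, -0.2207, 0.1057]
eef_rot: [0.665, 0.747, -0.0, -0.001]
wrist_force: [-0.6, 0.9, -1.3]
opening: 0.0204
grip_force: 58.7
clock: 13.13
position: [0.4883, -0.2214, 0.1047]
eef_rot: [0.665, 0.747, 0.0, 0.0]
wrist_force: [-0.1, 0.2, -1.7]
opening: 0.0205
grip_force: 58.7
tcp [ 0.4883 -0.2214  0.1047]
wrist guide_mouth []
wrist core_pin [([0.4909, -0.2249, 0.0824], 0.88), ([0.392, -0.2722, 0.0022], 0.75)]
wrist pin_tip [([0.3864, -0.2737, 0.0039], 0.64), ([0.5811, -0.1714, -0.0], 0.63)]
scene guide_mouth [([0.4905, -0.2198, 0.0731], 0.94)]
scene core_pin [([0.489, -0.2239, 0.0841], 0.62)]
scene pin_tip []
top guide_mouth [([0.4885, -0.2242, 0.0776], 0.68)]
top core_pin [([0.4879, -0.2216, 0.0824], 0.51)]
top pin_tip []
shift cm [-0.37  0.06 -0.04]
y ang 0.115 z [-0.  0. -1.]
222 [167, 168, 162, 137, 81, 42, 33, 56, 61, 67, 64, 54, 72, 102, 111, 108, 87, 57, 32, 39, 26, 21, 32, 36, 33, 26, 59, 126, 153, 156, 157, 159, 165, 167, 162, 167]
224 [166, 151, 122, 100, 88, 76, 69, 65, 63, 63, 65, 62, 66, 96, 112, 111, 103, 76, 41, 19, 35, 11, 30, 36, 36, 60, 76, 96, 
[... 1026 characters left out ...]
2, 94, 108, 116, 123, 133, 141, 145, 141, 143, 138, 139, 132, 125, 118, 111, 103, 73, 63, 74, 89, 96, 91, 90, 94, 94, 96, 94, 92, 93, 94]
240 [92, 92, 95, 95, 94, 90, 92, 97, 92, 85, 70, 76, 73, 89, 104, 114, 119, 118, 113, 106, 133, 138, 103, 71, 78, 93, 92, 94, 94, 94, 99, 95, 95, 94, 91, 95]
242 [95, 94, 95, 94, 90, 97, 93, 89, 96, 87, 62, 69, 126, 182, 173, 138, 121, 123, 115, 111, 149, 171, 144, 110, 93, 93, 90, 93, 93, 93, 94, 92, 92, 91, 95, 94]
244 [97, 94, 94, 94, 97, 93, 94, 98, 95, 98, 92, 105, 141, 155, 138, 114, 104, 105, 96, 95, 94, 97, 94, 92, 93, 96, 94, 94, 91, 89, 94, 90, 90, 93, 93, 94]
[[218.60680816 239.8583902 ]
 [217.75319447 234.98687931]
 [217.32097936 232.52153483]]
```

View pics/e.png

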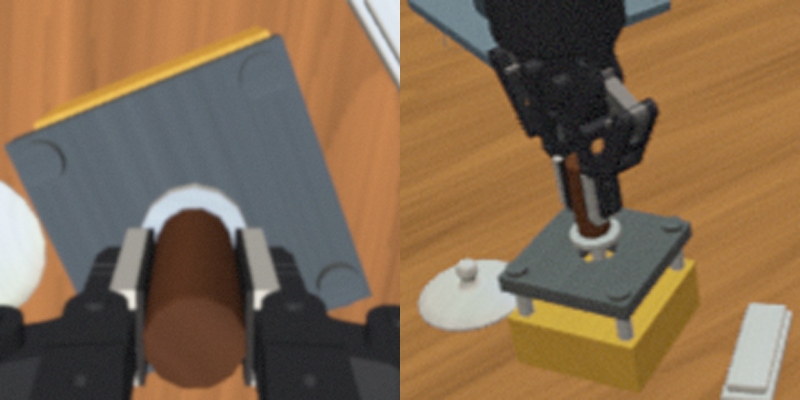

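The pin is in place, with the collar just above the plate in both views. I'll check the collar height from the scene silhouette before handing in.

Run:
```python
from h import *
s=cv2.imread('pics/e_scene.png').astype(int); ms=np.load('pics/e_scene.npy',allow_pickle=True).item()
for v in range(233,243): print(v,s[v,206:230,2].tolist())
a=np.linspace(0,2*np.pi,361)
for z in (.080,.084,.088,.093):
    q=proj(ms,np.c_[.4926+.016*np.cos(a),-.2232+.016*np.sin(a),np.full(361,z)]); print(z,'umin/max,vmax',q[:,0].min().round(1),q[:,0].max().round(1),q[:,1].max().round(1),'u at vmax',q[q[:,1].argmax(),0].round(1))
```

```text
233 [94, 116, 161, 181, 176, 140, 75, 63, 60, 65, 62, 65, 61, 60, 59, 76, 106, 158, 180, 179, 165, 133, 107, 94]
234 [91, 111, 160, 182, 180, 163, 126, 90, 72, 70, 67, 65, 67, 74, 110, 139, 162, 179, 183, 171, 144, 115, 101, 93]
235 [88, 100, 143, 173, 181, 178, 170, 158, 135, 125, 118, 117, 127, 154, 170, 176, 180, 179, 169, 146, 117, 97, 92, 94]
236 [92, 95, 115, 151, 171, 180, 180, 178, 175, 174, 173, 175, 176, 178, 180, 180, 168, 147, 128, 117, 99, 93, 93, 94]
237 [91, 92, 97, 116, 138, 149, 165, 176, 181, 179, 177, 179, 176, 167, 155, 140, 130, 118, 103, 90, 85, 87, 94, 96]
238 [96, 92, 94, 108, 116, 123, 133, 141, 145, 141, 143, 138, 139, 132, 125, 118, 111, 103, 73, 63, 74, 89, 96, 91]
239 [93, 95, 95, 96, 101, 99, 99, 116, 123, 123, 119, 119, 119, 112, 110, 107, 97, 76, 65, 55, 83, 94, 96, 91]
240 [94, 90, 92, 97, 92, 85, 70, 76, 73, 89, 104, 114, 119, 118, 113, 106, 133, 138, 103, 71, 78, 93, 92, 94]
241 [96, 96, 96, 96, 93, 82, 62, 50, 62, 119, 131, 122, 122, 121, 113, 115, 151, 187, 175, 125, 98, 94, 92, 90]
242 [90, 97, 93, 89, 96, 87, 62, 69, 126, 182, 173, 138, 121, 123, 115, 111, 149, 171, 144, 110, 93, 93, 90, 93]
0.08 umin/max,vmax 207.9 228.2 243.3 u at vmax 215.9
0.084 umin/max,vmax 207.5 227.9 241.3 u at vmax 215.6
0.088 umin/max,vmax 207.1 227.6 239.3 u at vmax 215.2
0.093 umin/max,vmax 206.6 227.2 236.8 u at vmax 214.8
```

The silhouette puts the collar about 12–13 mm above the plate, so I'll lower it by 2 mm, let it settle and hand in.

```bash
python3 -m pendant '[[0,0,0.1,0,0],[0,0,0.1,0,0],[0,0,0,0,0],[0,0,0,0,0],[0,0,0,0,0]]'; python3 -m pendant '[[0,0,0,0,0],[0,0,0,0,0],[0,0,0,0,0],[0,0,0,0,0]]' && python3 -c "
from cell import close_job; print(close_job())"
```

```text
clock: 14.15
position: [0.4879, -0.2211, 0.1023]
eef_rot: [0.665, 0.747, 0.0, -0.0]
wrist_force: [-0.3, -0.4, -1.1]
opening: 0.0208
grip_force: 58.7
clock: 14.48
position: [0.488, -0.2212, 0.1023]
eef_rot: [0.665, 0.747, 0.0, 0.0]
wrist_force: [0.1, -0.9, -1.0]
opening: 0.0208
grip_force: 58.7
the job is handed in; nothing more can be done
None
```

I handed the job in at about 14.5 s: the core pin is held still and upright in the guide hole, by my camera measurements within about 0.5–1 mm of centre and with its collar roughly 1 cm above the plate; hand-in returned no verdict.

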